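# Centre the pot on the hob and start a timed programme

## Task

The pot has been left off-centre on the portable hob: slide it over the glass, without lifting it, until its base stands wholly inside the round cooking-zone mark. Only then set the hob going from its key panel, one key at a time and letting each spring key come back up before the next: push the large round power key down until it clicks and stays down, then press the square programme key, then the long timer key, then the triangular start key. Leave the two small round plus and minus keys unpressed, and do not shove the tin, spice jar or salt shaker standing beside the hob.

Things in the scene. Friction and masses are not known exactly. Their poses are not given: they have to be found in the camera images.
- hob: Portable hob fixed on the table, 360 (its x) x 300 (its y) x 60 mm. Origin: centre of its underside; x away from the key panel, y to its left, z up. The black glass top is 60 mm above the table; the front 60 mm is a lower key panel, 50 mm up, so a 10 mm step rises 30 mm behind the keys. Grey keys in a row at x = -149.5 mm, from the left: programme, minus, plus, timer, start, power.
- ring (a point): Centre of the cooking zone, on the glass surface (60 mm above the table): a thin light circle of 172 mm diameter with a small cross at its centre.
- pot: Low open steel pot, 60 mm high, base 140 and wall 150 mm in outer diameter (154 at the rim), inner diameter 144, floor 5 mm thick, 0.4 to 0.8 kg, loose on the glass 45 to 100 mm off the ring, towards the keys. Origin: centre of its underside; z up. Two wire loop handles (+y, -y) reach 103 mm from its axis at 39 to 51 mm height. It slides when pushed at the wall from outside or inside.
- power_key (a joint): Travel of the power key, m: 0 up, grows as it is pressed, 0.008 at its stop. It latches at about 0.006: pressed further than that it clicks and stays down at about 0.006 when let go; pressed less it springs back. Takes about 1 N to start and 2 to 3 N up to the click. It does not unlatch again.
- power_top (a point): (y = -113 mm of the hob) Centre of the top of the power key: round, 32 mm in diameter, standing 9.5 mm above the key panel when up, at the right-hand end of the row. The point moves with the key.
- program_key (a joint): Travel of the programme key, m: 0 up, grows as pressed, 0.0045 at its stop. Spring key: about 1.5 N to start, 3.3 N at the stop; comes back up when let go. A press counts from 0.003, kept for a moment.
- program_top (a point): (y = +115 mm of the hob) Centre of the top of the programme key: square, 21 mm, standing 6.5 mm above the panel, at the left-hand end of the row, with three short bars on it. Moves with the key.
- timer_key (a joint): Travel of the timer key, m; same spring and travel as the programme key.
- timer_top (a point): (y = -9 mm of the hob) Centre of the top of the timer key: long with round ends, 34 mm (along the hob's x) by 13 mm, 6.5 mm above the panel, near the middle of the row. Moves with the key.
- start_key (a joint): Travel of the start key, m; same spring and travel as the programme key.
- start_top (a point): (y = -58 mm of the hob) Centre of the top of the start key: a triangle of 25 mm sides, 6.5 mm above the panel, between the timer and power keys. Moves with the key.
- minus_key (a joint): Travel of the minus key, m; same spring and travel. Small, round, 15 mm in diameter, a bar on its top; at y = +71 mm of the hob. To be left alone.
- plus_key (a joint): Travel of the plus key, m; same spring and travel. Small, round, 15 mm in diameter, a cross on its top; at y = +37 mm of the hob. To be left alone.
- tomato_tin: Tomato tin, 75 mm in diameter, 58 mm high, standing on the table to the left of the hob. Origin: centre of its underside. Bystander.
- spice_jar: Spice jar with a dark cap, 41 mm in diameter, 105 mm high, left of the hob, farther back. Origin: centre of its underside. Bystander.
- salt_shaker: Salt shaker, 44 mm in diameter, 90 mm high, right of the hob. Origin: centre of its underside. Bystander.

How it is judged:
On the way, in this order (a step that is already met when the one before it is completed fails the run):
1. the pot stands inside the cooking-zone mark (its axis within 16 mm of the zone's centre) (horizontal distance between pot and ring below 0.016 m and angle between pot's own z axis and vertical below 0.06 rad and height (world z) of pot below 0.066 m and linear speed of pot below 0.02 m/s and value of joint power_key below 0.002 m), for 0.2 s.
2. the power key has clicked down (5 mm or more), no other key pressed (value of joint power_key above 0.005 m and value of joint each of program_key, timer_key, start_key, minus_key, plus_key below 0.001 m), for 0.2 s.
3. the programme key is pressed (3 mm or more), alone (value of joint program_key above 0.003 m and value of joint each of timer_key, start_key, minus_key, plus_key below 0.001 m and value of joint power_key above 0.005 m), for 0.05 s.
4. the timer key is pressed (3 mm or more), alone (value of joint timer_key above 0.003 m and value of joint each of program_key, start_key, minus_key, plus_key below 0.001 m and value of joint power_key above 0.005 m), for 0.05 s.
5. the start key is pressed (3 mm or more), alone (value of joint start_key above 0.003 m and value of joint each of program_key, timer_key, minus_key, plus_key below 0.001 m and value of joint power_key above 0.005 m), for 0.05 s.
At the end, for the whole second after the job is handed in: The pot stands upright and at rest on the glass with its axis within 16 mm of the centre of the cooking zone; the power key is latched down (5 mm or more); all other keys are back up (under 1 mm); tin, spice jar and salt shaker are within 20 mm of where they stood (all of step 2 and horizontal distance between pot and ring below 0.016 m and angle between pot's own z axis and vertical below 0.06 rad and height (world z) of pot below 0.066 m and linear speed of pot below 0.02 m/s and distance of each of tomato_tin, spice_jar, salt_shaker from where it was at the start of the episode below 0.02 m); the robot touches nothing.
It fails at once if a key is pressed (over 2 mm) while the pot is more than 18 mm off the zone's centre (horizontal distance between pot and ring above 0.018 m and value of joint any of program_key, timer_key, start_key, minus_key, plus_key, power_key above 0.002 m).
It fails at once if a spring key is pressed (over 2 mm) while the power key is not down (4 mm) (value of joint power_key below 0.004 m and value of joint any of program_key, timer_key, start_key, minus_key, plus_key above 0.002 m).
It fails at once if the plus or minus key is pressed (over 2 mm), or two spring keys are pressed at once (value of joint any of minus_key, plus_key above 0.002 m or value of joint each of program_key, timer_key above 0.002 m or value of joint each of timer_key, start_key above 0.002 m or value of joint each of program_key, start_key above 0.002 m).
It fails at once if the pot is lifted off the glass by more than 15 mm, or tipped by more than 17 degrees (height (world z) of pot above 0.075 m or angle between pot's own z axis and vertical above 0.3 rad).
It fails at once if the tin, spice jar or salt shaker is shoved by more than 20 mm (distance of any of tomato_tin, spice_jar, salt_shaker from where it was at the start of the episode above 0.02 m).
It also fails if it takes over 64 s, if anything falls off the work surface, if the arm or the gripper's body presses on something with over 40 N, if the wrist force passes 120 N, or if a joint passes its speed limit or range.

## Robot

A 6-joint arm with a two-finger parallel gripper is mounted at the origin on a cart in front of the work surface, level with it; the furniture and walls round the work are solid. World frame = base frame: x ahead of the robot, y to its left, z up, the work surface at z = 0. Lengths are in m, angles in rad, forces in N, time in s.
With the tool pointing down it reaches from about 0.3 to 0.775 m from the base axis. Payload 14.6 kg.
Tool frame: the origin (TCP) lies at the very end of the fingers, on their centre line; the grasp point (between the pads) lies 19 mm behind it (ctrl.grasp_offset is the distance from the TCP to the grasp point, in m); z points along the fingers, y is the line along which they close (so a half turn about z gives the same grasp; the last joint's range is limited). The gripper opens to 94 mm and grips with 3 to 60 N. Pads are 16 mm wide; open, the fingers measure 119 mm over their backs; the gripper's body (75 mm by 177 mm) begins 78 mm behind the grasp point.
Start: joints at [1.278, 0.3, 1.521, -0, 1.321, -0.067], TCP at [0.123, 0.536, 0.205] pointing down, gripper open.
Joint ranges: [-3.03, 3.03], [-0.79, 2.21], [0.23, 2.52], [-1.04, 4.18], [0, 3.07], [-2.55, 2.55]. Speed limits (rad/s): [2.22, 2.22, 2.57, 3.14, 3.14, 3.14].

## Interface

Orientations are given as [roll, pitch, yaw] about the fixed x, y, z axes, in that order (R = Rz(yaw) Ry(pitch) Rx(roll)).
In Python, from station import ctrl gives the robot as it stands.
- The arm moves only by the tool step_arm, never from a script. Its argument "plan" is a list that holds one entry, the list of rows, each a list of 6 numbers: the shift along the tool's x, y, z in units of 30 mm (1.0 is 30 mm), then the turn, a rotation vector about the tool's x, y, z in units of 6 degrees (1.0 is 6 degrees). In form: [[[dx, dy, dz, wx, wy, wz], ...]]. A call has 1 to 8 rows; each row is the pose to reach, as a shift and turn from the pose commanded when the call began, along the tool's axes at that moment; what a row does not reach only later rows make up. A row lasts 1/12 s, in which the tool goes at most 41.7 mm and 7.16 degrees, less where a joint would pass 70% of its speed; a pose out of reach is approached as far as the arm can. A call with a gripper value outside its range is refused whole. "grip" is the opening, from 0 (shut) to 1 (fully open), set as the call begins (left out, the last holds). The fingers move at their own pace and stop on an object; "squeeze" is the grip in N (left out, the last holds). Time passes only in rows, so rows that repeat a pose let the fingers close. It gives the time, the measured TCP pose, the force, the opening and the grip force at its end, in the units of the state.
- ctrl.get_obs(): the state, without advancing time (a new reading comes with each control period).
- ctrl.camera(name): name is "scene" or "side" or "wrist"; returns the picture (400x640x3 uint8, red, green, blue); there is no depth.
- ctrl.camera_model(name): a dict with "intrinsics" (3x3 intrinsics, pixels), "R" (3x3) and "t" (3): a world point X has camera coordinates R X + t; the wrist camera has in their place "tool_from_camera" (4x4, takes a point from camera to tool coordinates, whose origin is the TCP and whose axes are the flange's). Camera axes: x right, y down, z forward; pixel columns grow to the right and rows downward; lengths in m; the calibration is good to about 2 mm. A picture is of the moment at which its call begins: read the wrist's pose just before it. camera_model takes no time and is no camera call.
- ctrl.hand_in(): hands the job in; it is judged then, once.
Trained networks look in the newest picture that a camera, given by its name, has taken for a name from the list of things; names that differ only in an ending like _2 or _b are one class to them, and where a whole thing is asked for, a point or a joint stands for the part that bears it (a point fixed in the world has none). Each returns a list of dicts, best first, with "confidence" (0 to 1); they miss things now and then, are a little off and sometimes report something else, mostly with a low value. They report only what shows in the picture. A call takes as long as a camera call.
- ctrl.masks_of(query, camera): "pixels" (400x640 bool, what is visible of it) and "at" ([column, row] in pixels, amid what is visible of it).
- ctrl.place_of(query, camera): "at" ([column, row] in pixels: a listed point, or the origin of a listed thing).
The state is a dict: "time_s": time; "qpos": joint angles; "joint_vel": joint speeds; "tau": joint torques, N m; "ee_pos": TCP position; "eef_rot": TCP orientation; "force": force on the tool from outside, world axes, zero at the start; "moment": the same for the moment, N m; "grip_width": finger opening in m; "grip_force": force on a finger pad.
Only numpy, scipy, OpenCV 4.12 (cv2) and the standard library are available. Lean on these libraries where they do the work, as an engineer would, in place of code of your own. Each camera call takes 0.05 s, during which the arm holds its last target. There are 200 camera calls.

## Working session

There is one attempt and no reset: what is moved stays moved. The work goes in short steps, Python scripts to look and compute and a tool call to move; the robot and the scene stay as the last step left them, time stands still between calls to the robot, and variables do not carry over. Pictures are saved under pics/ and viewed, at most 10 in all, crops included, and the job is handed in when it is done.

Besides the shell and the picture viewer there is one more tool, called after "Call:" as name(argument=value, ...) on one line, values as JSON. step_arm: Moves the arm, as the interface text tells. Its arguments: {"type":"object","properties":{"plan":{"type":"array","items":{"type":"array","items":{"type":"array","items":{"type":"number"}}}},"grip":{"type":"number"},"squeeze":{"type":"number"}},"required":["plan"]}

```bash
mkdir -p pics; cat > h.py <<'E'
import numpy as np,cv2
from scipy.spatial.transform import Rotation as Ro
from station import ctrl
def cam(name):
    m=ctrl.camera_model(name);K=np.array(m["intrinsics"])
    if "R" in m: return K,np.array(m["R"]),np.array(m["t"])
    o=ctrl.get_obs();T=np.eye(4);T[:3,:3]=Ro.from_euler('xyz',o["eef_rot"]).as_matrix();T[:3,3]=o["ee_pos"]
    C=np.linalg.inv(T@np.array(m["tool_from_camera"]));return K,C[:3,:3],C[:3,3]
def ray(c,px,z):
    K,R,t=c;d=R.T@np.linalg.solve(K,[px[0],px[1],1.]);o=-R.T@t
    return o+d*(z-o[2])/d[2]
def snap(name,f=None):
    c=cam(name);im=ctrl.camera(name)
    if f: cv2.imwrite(f,cv2.cvtColor(im,cv2.COLOR_RGB2BGR))
    return c,im
E
python3 - <<'E'
from h import *
np.set_printoptions(precision=4,suppress=True)
zs=dict(ring=.06,pot=.06,power_top=.0595,program_top=.0565,timer_top=.0565,start_top=.0565,tomato_tin=0,spice_jar=0,salt_shaker=0)
for n in("scene","side"):
    c,im=snap(n,f"pics/{n}0.png")
    print(n,-c[1].T@c[2])
    for k,z in zs.items():
        r=ctrl.place_of(k,n)[:2]
        for q in r: print(k,round(q["confidence"],2),np.array(q["at"]),ray(c,q["at"],z))
o=ctrl.get_obs();print(o["ee_pos"],o["eef_rot"],o["time_s"])
E
```

```text
scene [ 0.1337 -0.4903  1.0022]
pot 0.72 [353.9 231.2] [ 0.6198 -0.0408  0.06  ]
power_top 0.52 [355.7 293.6] [ 0.504  -0.1715  0.0595]
program_top 0.56 [287.7 244.2] [0.4689 0.0392 0.0565]
timer_top 0.56 [318.6 270.9] [ 0.4786 -0.0691  0.0565]
start_top 0.53 [341.1 282.1] [ 0.4995 -0.1264  0.0565]
tomato_tin 0.92 [281.4 207.1] [0.5516 0.1811 0.    ]
spice_jar 0.85 [311.7 184. ] [0.6714 0.192  0.    ]
salt_shaker 0.98 [444.9 252.5] [ 0.7855 -0.2163  0.    ]
side [ 0.479  -0.455   1.0826]
ring 0.55 [308.9 312.1] [ 0.5057 -0.1781  0.06  ]
pot 0.64 [347. 246.] [ 0.6144 -0.0481  0.06  ]
power_top 0.58 [310.2 313.6] [ 0.5078 -0.1816  0.0595]
program_top 0.53 [274.7 220.2] [0.4658 0.0461 0.0565]
timer_top 0.63 [292.8 267.7] [ 0.4883 -0.0745  0.0565]
start_top 0.37 [300.7 287.4] [ 0.4978 -0.1215  0.0565]
tomato_tin 0.83 [307.3 177.3] [0.5629 0.1773 0.    ]
spice_jar 0.96 [349.8 171.4] [0.6722 0.1746 0.    ]
salt_shaker 0.69 [441.3 313.7] [ 0.7928 -0.2199  0.    ]
[0.1231 0.536  0.2054] [-3.1415  0.      2.9158] 1.0
```

```bash
python3 - <<'E'
import cv2
a=[cv2.imread(f"pics/{n}0.png")[140:360,220:500] for n in("scene","side")]
cv2.imwrite("pics/c0.png",cv2.resize(cv2.hconcat(a),(800,314),interpolation=cv2.INTER_CUBIC))
E
python3 - <<'E'
from h import *
# key fit: hob pose from key points in both cameras
ys=dict(power_top=(-.113,.0595),program_top=(.115,.0565),timer_top=(-.009,.0565),start_top=(-.058,.0565))
E
```

```text
(no output)
```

View pics/c0.png

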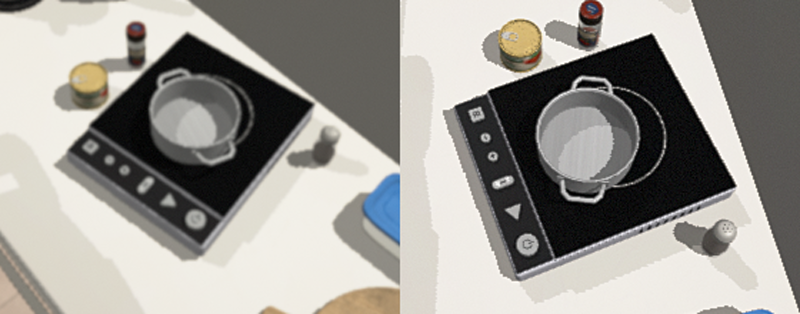

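The pictures show the hob turned about 10°. In the side crop the pot is at (587,137), with the ring showing to its right (about 665,135 at its right edge). The key row runs down the left, from programme at (476,113) to power at (527,243).

```bash
python3 - <<'E'
from h import *
np.set_printoptions(precision=4,suppress=True)
m=ctrl.camera_model("wrist");print(np.array(m["tool_from_camera"]),np.array(m["intrinsics"]))
E
```

```text
[[-0.0004 -0.9724 -0.2331  0.0677]
 [ 1.     -0.0004 -0.0002 -0.0001]
 [ 0.0001 -0.2331  0.9724 -0.1794]
 [ 0.      0.      0.      1.    ]] [[342.3754   0.     312.1638]
 [  0.     342.3754 199.6513]
 [  0.       0.       1.    ]]
```

Call:
step_arm(plan=[[[0,0,-4.8,0,0,0],[-3,-3.3,-4.8,0,0,0],[-15,-16.6,-4.8,0,0,0],[-15,-16.6,-4.8,0,0,0],[-15,-16.6,-4.8,0,0,0],[-15,-16.6,-4.8,0,0,0],[-15,-16.6,-4.8,0,0,0],[-15,-16.6,-4.8,0,0,0]]])

```text
time_s: 1.67
ee_pos: [0.2606, 0.2886, 0.3028]
eef_rot: [3.141, 0.0, 2.916]
force: [0.7, 0.1, -0.1]
grip_width: 0.0943
grip_force: 0.0
```

Call:
step_arm(plan=[[[-8.7,-9.6,-1,0,0,-3.8],[-8.7,-9.6,-1,0,0,-3.8],[-8.7,-9.6,-1,0,0,-3.8],[-8.7,-9.6,-1,0,0,-3.8],[-8.7,-9.6,-1,0,0,-3.8],[-8.7,-9.6,-1,0,0,-3.8],[-8.7,-9.6,-1,0,0,-3.8],[-8.7,-9.6,-1,0,0,-3.8]]])

```text
time_s: 2.33
ee_pos: [0.407, 0.0279, 0.3259]
eef_rot: [-3.141, 0.001, -2.97]
force: [0.3, 1.5, -0.3]
grip_width: 0.0947
grip_force: 0.0
```

Call:
step_arm(plan=[[[0,0,0,0,0,0],[0,0,0,0,0,0],[0,0,0,0,0,0]]])

```text
time_s: 2.58
ee_pos: [0.4064, 0.0303, 0.3254]
eef_rot: [3.141, -0.0, -2.97]
force: [0.3, 0.1, 0.2]
grip_width: 0.0938
grip_force: 0.0
```

```bash
python3 - <<'E'
from h import *
np.set_printoptions(precision=4,suppress=True)
zs=dict(ring=.06,pot=.06,power_top=.0595,program_top=.0565,timer_top=.0565,start_top=.0565,minus_key=.0565,plus_key=.0565)
c,im=snap("wrist","pics/w1.png")
o=ctrl.get_obs();print(o["ee_pos"],o["eef_rot"],o["joint_vel"])
for k,z in zs.items():
    for q in ctrl.place_of(k,"wrist")[:2]: print(k,round(q["confidence"],2),np.array(q["at"]),ray(c,q["at"],z))
E
```

```text
[0.4062 0.0308 0.3255] [ 3.1414  0.     -2.9686] [ 0.0198 -0.0073  0.003  -0.0017 -0.0007 -0.0042]
pot 0.79 [236.8 305.8] [ 0.6184 -0.0433  0.06  ]
pot 0.3 [229.5 216.7] [ 0.4871 -0.0691  0.06  ]
power_top 0.72 [150.7 215.7] [ 0.504  -0.1744  0.0595]
program_top 0.82 [319.6 210.9] [0.4592 0.0498 0.0565]
timer_top 0.8 [227.5 216.2] [ 0.488  -0.0726  0.0565]
start_top 0.48 [191.4 216. ] [ 0.4961 -0.121   0.0565]Traceback (most recent call last):
  File "<stdin>", line 7, in <module>
ValueError: it knows: hob, pot, power_top, program_top, ring, salt_shaker, spice_jar, start_top, timer_top, tomato_tin
```

View pics/w1.png

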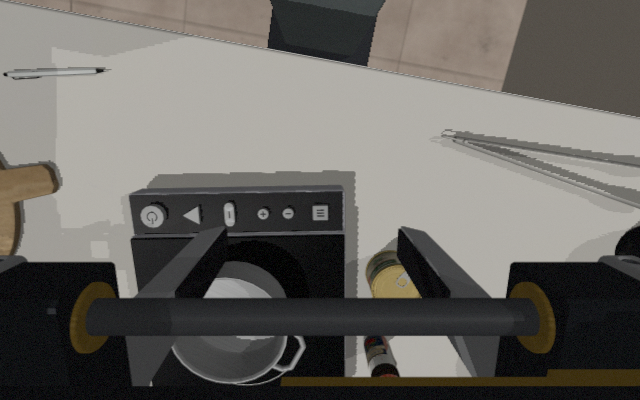

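The wrist picture (upside down) shows the key row at row ~215, power at (151,216) to programme at (320,211). The pot and ring are mostly behind the fingers. I'll fit the hob pose and find the ring in the fixed cameras.

```bash
cat > ring.py <<'E'
from h import *
np.set_printoptions(precision=4,suppress=True)
from scipy.optimize import minimize
Y=dict(power_top=(-.113,.0595),program_top=(.115,.0565),timer_top=(-.009,.0565),start_top=(-.058,.0565))
def fit(n,c):
    A=[];B=[]
    for k,(y,z) in Y.items():
        q=ctrl.place_of(k,n)
        if q: A.append([-.1495,y]);B.append(ray(c,q[0]["at"],z)[:2])
    A=np.array(A);B=np.array(B);ac,bc=A.mean(0),B.mean(0);H=(A-ac).T@(B-bc)
    th=np.arctan2(H[0,1]-H[1,0],H[0,0]+H[1,1]);R=np.array([[np.cos(th),-np.sin(th)],[np.sin(th),np.cos(th)]])
    t=bc-R@ac;return t,th,np.abs(B-(A@R.T+t)).max()
def proj(c,P):
    K,R,t=c;p=(P@R.T+t)@K.T;return (p[:,:2]/p[:,2:]).astype(np.float32)
def circ(ctr,r,z,n=180):
    a=np.linspace(0,2*np.pi,n,False);return np.c_[ctr[0]+r*np.cos(a),ctr[1]+r*np.sin(a),np.full(n,z)]
def ringfit(n,c,im,guess):
    g=cv2.cvtColor(im,cv2.COLOR_RGB2GRAY).astype(np.float32)
    m=ctrl.masks_of("pot",n)[0]["pixels"].astype(np.uint8)
    m=cv2.dilate(m,np.ones((7,7)))
    s=lambda I,ctr,r:cv2.remap(I,proj(c,circ(ctr,r,.06))[:,None],None,cv2.INTER_LINEAR).ravel()
    def sc(ctr):
        ok=sum(s(m.astype(np.float32),ctr,r) for r in(.078,.086,.094))==0
        v=s(g,ctr,.086)-.5*s(g,ctr,.078)-.5*s(g,ctr,.094)
        return np.clip(v,-20,60)[ok].sum()
    best=max(((sc(guess+np.array([i,j])*.002),i,j) for i in range(-25,26) for j in range(-25,26)))
    x=guess+np.array(best[1:])*.002
    r=minimize(lambda p:-sc(p),x,method="Nelder-Mead",options=dict(initial_simplex=[x,x+[.002,0],x+[0,.002]]))
    return r.x,-r.fun
def potfit(n,c,im):
    m=ctrl.masks_of("pot",n)[0]["pixels"].astype(np.uint8)
    return ray(c,ctrl.place_of("pot",n)[0]["at"],.06)[:2]
E
python3 - <<'E'
from ring import *
c,im=snap("wrist");print(fit("wrist",c))
for n in("scene","side"):
    c,im=snap(n);t,th,e=fit(n,c);x,s=ringfit(n,c,im,np.array([.68,-.03]))
    R=np.array([[np.cos(th),-np.sin(th)],[np.sin(th),np.cos(th)]]);p=potfit(n,c,im)
    print(n,t,th,e,"ring",x,s,"inhob",R.T@(x-t),"pot",p,R.T@(p-t))
    g=im.copy()
    for q in proj(c,circ(x,.086,.06)): cv2.circle(g,tuple(int(v) for v in q),0,(255,0,0))
    for q in proj(c,circ(p,.077,.12)): cv2.circle(g,tuple(int(v) for v in q),0,(0,255,0))
    cv2.imwrite(f"pics/{n}1.png",cv2.cvtColor(cv2.resize(g[160:330,230:430],(600,510),interpolation=cv2.INTER_NEAREST),cv2.COLOR_RGB2BGR))
a=[cv2.resize(cv2.imread(f"pics/{n}1.png"),(400,340)) for n in("scene","side")]
cv2.imwrite("pics/c1.png",cv2.hconcat(a))
E
```

```text
(array([ 0.6299, -0.0296]), np.float64(0.22178781580891446), np.float64(0.003270768722245493))
scene [ 0.6304 -0.0375] 0.18061989144825244 0.0066610199125488045 ring [ 0.6674 -0.0246] 1659.57763671875 inhob [0.0387 0.0061] pot [ 0.4781 -0.0767] [-0.1568 -0.0112]
side [0.6901 0.0455] 0.14624018730706728 0.17601919176211475 ring [ 0.6646 -0.0271] 4253.46875 inhob [-0.0358 -0.0681] pot [ 0.6221 -0.042 ] [-0.08   -0.0766]
```

View pics/c1.png

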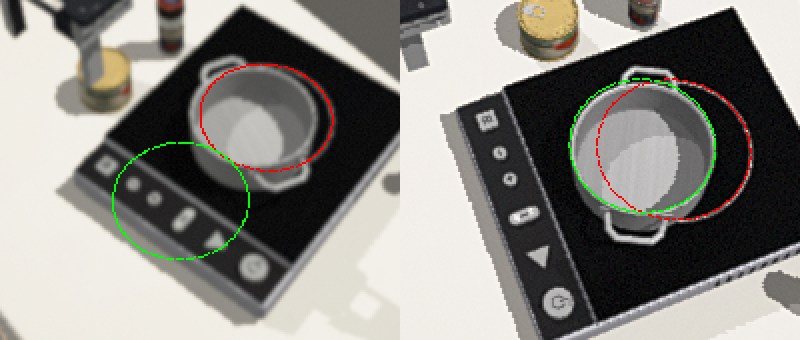

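The ring fit is good (red circle on the mark, centre about (0.666,-0.026)), and the pot is near (0.618,-0.044). I'll push from inside with the fingers shut, which is stable and keeps clear of the handles.

Call:
step_arm(plan=[[[-6.5,-3.7,2,0,0,-1.8],[-6.5,-3.7,2,0,0,-1.8],[-6.5,-3.7,2,0,0,-1.8],[-6.5,-3.7,2,0,0,-1.8],[-6.5,-3.7,2,0,0,-1.8],[-6.5,-3.7,2,0,0,-1.8],[-6.5,-3.7,3.5,0,0,-1.8],[-6.5,-3.7,4.0,0,0,-1.8]]], grip=0)

```text
time_s: 4.65
ee_pos: [0.6177, -0.0464, 0.2007]
eef_rot: [3.14, -0.004, -2.782]
force: [-0.5, 0.2, -1.0]
grip_width: 0.044
grip_force: 0.0
```

```bash
python3 - <<'E'
from ring import *
o=ctrl.get_obs();print(o["ee_pos"],o["eef_rot"],o["grip_width"])
c,im=snap("side");print([ (q["confidence"],ray(c,q["at"],.06)) for q in ctrl.place_of("pot","side")])
g=im.copy()
for q in proj(c,circ([.617,-.044],.077,.12)): cv2.circle(g,tuple(int(v) for v in q),0,(0,255,0))
cv2.imwrite("pics/s2.png",cv2.cvtColor(cv2.resize(g[120:330,230:480],(750,630*800//840),interpolation=cv2.INTER_NEAREST),cv2.COLOR_RGB2BGR))
E
```

```text
[ 0.6177 -0.0464  0.2007] [ 3.1396 -0.0037 -2.7817] 0.04399914221140083
[(0.78, array([ 0.6193, -0.0432,  0.06  ]))]
```

View pics/s2.png

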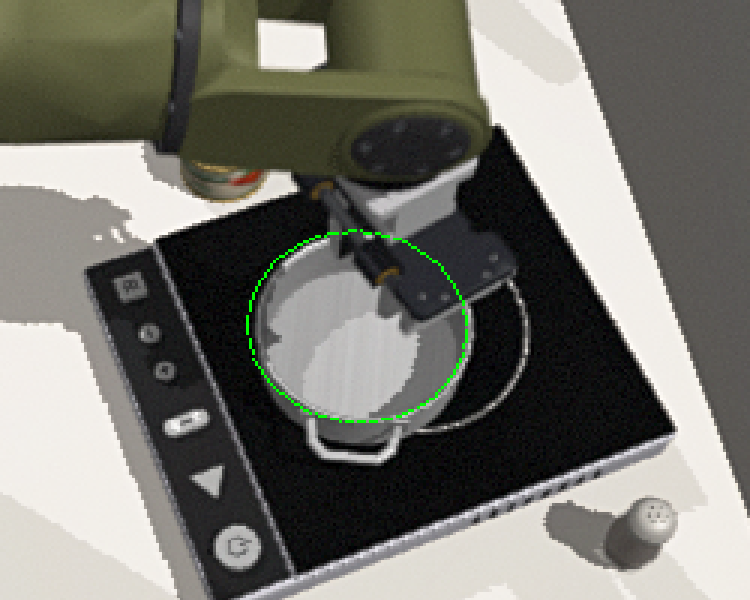

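Call:
step_arm(plan=[[[0,0,1.3,0,0,0],[0,0,2.6,0,0,0],[0,0,3.4,0,0,0],[0,0,3.8,0,0,0],[0,0,3.8,0,0,0],[-0.5,0,3.8,0,0,0],[-1.0,0,3.8,0,0,0],[-1.3,0,3.8,0,0,0]]])

```text
time_s: 5.42
ee_pos: [0.6565, -0.0319, 0.0951]
eef_rot: [-3.14, 0.004, -2.781]
force: [-0.8, -0.4, 0.3]
grip_width: 0.0004
grip_force: 0.0
```

Call:
step_arm(plan=[[[-0.3,0,0,0,0,0],[-0.6,0,0,0,0,0],[-0.9,0,0,0,0,0],[-1.2,0,0,0,0,0],[-1.5,0,0,0,0,0],[-1.8,0,0,0,0,0],[-2.0,0,0,0,0,0],[-2.1,0,0,0,0,0]]])

```text
time_s: 6.08
ee_pos: [0.7143, -0.01, 0.0945]
eef_rot: [-3.14, 0.002, -2.781]
force: [-7.3, -1.3, 5.8]
grip_width: 0.0007
grip_force: 3.8
```

```bash
python3 - <<'E'
from ring import *
o=ctrl.get_obs();print(o["ee_pos"],o["eef_rot"],o["grip_width"],o["force"])
for n in("side","scene"):
    c,im=snap(n);print([ (q["confidence"],ray(c,q["at"],.06)) for q in ctrl.place_of("pot",n)[:2]])
E
```

```text
[ 0.7143 -0.01    0.0945] [-3.1402  0.0021 -2.7809] 0.0007440224467772157 [-7.3186 -1.3124  5.7514]
[(0.66, array([ 0.6608, -0.037 ,  0.06  ]))]
[(0.78, array([ 0.6643, -0.0336,  0.06  ]))]
```

Call:
step_arm(plan=[[[-0.1,0,0,0,0,0],[-0.2,0.0,0,0,0,0],[-0.3,0.0,0,0,0,0],[-0.3,0.0,0,0,0,0],[0.3,0,0,0,0,0],[1.0,0,0,0,0,0],[1.0,0,-1,0,0,0],[1.0,0,-2,0,0,0]]])

```text
time_s: 6.95
ee_pos: [0.6835, -0.0208, 0.1507]
eef_rot: [3.14, -0.003, -2.781]
force: [0.2, -0.3, 0.2]
grip_width: 0.0002
grip_force: 0.0
```

Call:
step_arm(plan=[[[1,0,-1.3,0,0,0],[2.3,0,-2,0,0,0],[3.6,0,-2,0,0,0],[4.9,0,-2,0,0,0],[6.2,0,-2,0,0,0],[6.5,0,-2,0,0,0],[6.5,0,-2,0,0,0],[6.5,0,-2,0,0,0]]])

```text
time_s: 7.62
ee_pos: [0.5033, -0.0894, 0.2123]
eef_rot: [-3.141, 0.002, -2.782]
force: [0.4, -0.6, -1.0]
grip_width: 0.0004
grip_force: 0.0
```

```bash
python3 - <<'E'
from ring import *
o=ctrl.get_obs();print(o["ee_pos"],o["eef_rot"],o["force"])
for n in("side","scene","wrist"):
    c,im=snap(n,f"pics/{n}3.png");print(n,[ (q["confidence"],ray(c,q["at"],.06)) for q in ctrl.place_of("pot",n)[:2]])
    for k in Y:print(k,[(round(q["confidence"],2),ray(c,q["at"],Y[k][1])[:2]) for q in ctrl.place_of(k,n)[:1]])
    if n!="wrist":
        g=im.copy()
        for q in proj(c,circ([.666,-.026],.086,.06)): cv2.circle(g,tuple(int(v) for v in q),0,(255,0,0))
        for q in proj(c,circ([.666,-.026],.077,.12)): cv2.circle(g,tuple(int(v) for v in q),0,(0,255,0))
        cv2.imwrite(f"pics/{n}4.png",cv2.cvtColor(cv2.resize(g[160:330,230:430],(400,340),interpolation=cv2.INTER_NEAREST),cv2.COLOR_RGB2BGR))
cv2.imwrite("pics/c4.png",cv2.hconcat([cv2.imread(f"pics/{n}4.png") for n in("scene","side")]))
E
```

```text
[ 0.5033 -0.0894  0.2123] [-3.1407  0.0017 -2.7815] [ 0.425  -0.5628 -1.0007]
side [(0.84, array([ 0.6711, -0.0282,  0.06  ]))]
power_top [(0.6, array([ 0.5046, -0.1792]))]
program_top [(0.61, array([0.4633, 0.0476]))]
timer_top []
start_top [(0.65, array([ 0.4956, -0.1177]))]
scene [(0.76, array([ 0.6676, -0.0305,  0.06  ]))]
power_top [(0.51, array([ 0.5084, -0.1719]))]
program_top [(0.54, array([0.4706, 0.0504]))]
timer_top [(0.61, array([ 0.4797, -0.0725]))]
start_top [(0.36, array([ 0.4945, -0.1263]))]
wrist [(0.54, array([ 0.6688, -0.0329,  0.06  ]))]
power_top [(0.86, array([ 0.5077, -0.1756]))]
program_top [(0.96, array([0.4617, 0.05  ]))]
timer_top [(0.89, array([ 0.489 , -0.0698]))]
start_top [(0.67, array([0.4623, 0.0503]))]
```

View pics/c4.png

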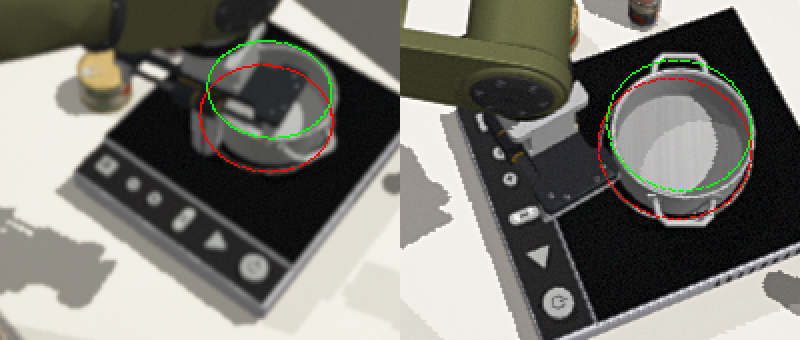

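View pics/wrist3.png

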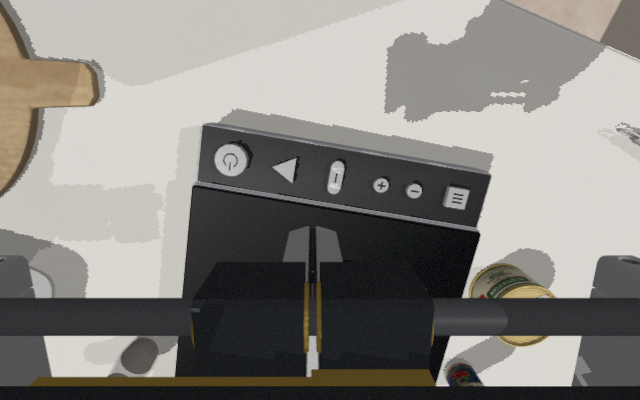

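The pot now sits inside the mark, about 5 mm off centre at (0.668,-0.031). The wrist view shows all the keys: power (231,160), start (286,170), timer (336,177), programme (456,197). Next is the power key.

Call:
step_arm(plan=[[[0.4,-1.2,0.3,0,0,0],[0.9,-2.5,1.5,0,0,0],[0.9,-2.75,2.8,0,0,0],[0.9,-2.75,4.1,0,0,0],[0.9,-2.75,4.4,0,0,0],[0.9,-2.75,4.4,0,0,0],[0.9,-2.75,4.4,0,0,0],[0.9,-2.75,4.4,0,0,0]]])

```text
time_s: 9.18
ee_pos: [0.5074, -0.1763, 0.0812]
eef_rot: [-3.14, 0.002, -2.781]
force: [0.4, -0.7, 0.5]
grip_width: 0.0004
grip_force: 0.0
```

```bash
python3 - <<'E'
from ring import *
o=ctrl.get_obs();print(o["ee_pos"],o["eef_rot"],o["force"])
c,im=snap("wrist","pics/w5.png")
K,R,t=c;print(proj(c,np.array([list(o["ee_pos"]),[.507,-.176,.0595],[.462,.049,.0565]])))
cv2.imwrite("pics/w5c.png",cv2.cvtColor(im[120:400,150:500],cv2.COLOR_RGB2BGR))
E
```

```text
[ 0.5074 -0.1763  0.0812] [-3.1399  0.0018 -2.7807] [ 0.3754 -0.6536  0.4654]
[[311.8284 242.7658]
 [312.5609 229.7558]
 [660.9216 283.0251]]
```

View pics/w5.png

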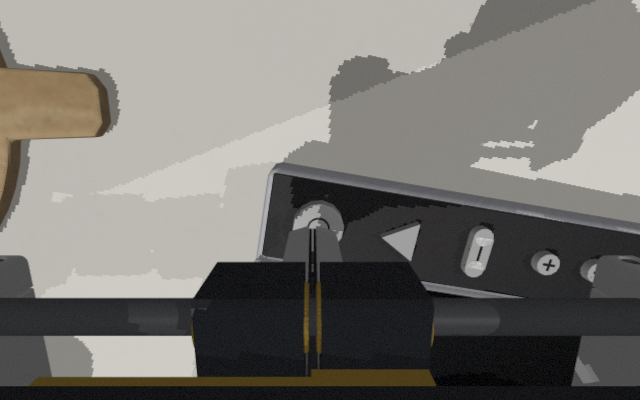

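Call:
step_arm(plan=[[[0.1,0.1,0.3,0,0,0],[0.1,0.1,0.6,0,0,0],[0.1,0.1,0.75,0,0,0],[0.1,0.1,0.85,0,0,0],[0.1,0.1,0.95,0,0,0],[0.1,0.1,0.98,0,0,0],[0.1,0.1,0.98,0,0,0],[0.1,0.1,0.98,0,0,0]]])

```text
time_s: 9.9
ee_pos: [0.5026, -0.1742, 0.0513]
eef_rot: [3.141, -0.0, -2.781]
force: [-9.4, 5.2, 19.6]
grip_width: 0.0
grip_force: 10.1
```

```bash
python3 - <<'E'
from ring import *
o=ctrl.get_obs();print(o["ee_pos"],o["force"])
c,_=snap("wrist")
for p in([318,226],[403,241],[479,252]): print(p)
E
```

```text
[ 0.5026 -0.1742  0.0513] [-9.442   5.1596 19.5713]
[318, 226]
[403, 241]
[479, 252]
```

Call:
step_arm(plan=[[[0,0,-0.3,0,0,0],[0,0,-0.8,0,0,0],[0,0,-1.5,0,0,0],[0,0,-1.5,0,0,0],[0,0,-1.5,0,0,0]]])

```text
time_s: 10.37
ee_pos: [0.5031, -0.1746, 0.0958]
eef_rot: [-3.14, 0.001, -2.781]
force: [-1.1, -0.3, -0.1]
grip_width: 0.0004
grip_force: 0.0
```

```bash
python3 - <<'E'
from ring import *
import h
def camat(p,e):
    m=ctrl.camera_model("wrist");T=np.eye(4);T[:3,:3]=Ro.from_euler('xyz',e).as_matrix();T[:3,3]=p
    C=np.linalg.inv(T@np.array(m["tool_from_camera"]));return np.array(m["intrinsics"]),C[:3,:3],C[:3,3]
a=camat([0.5033,-.0894,.2123],(-3.1407,.0017,-2.7815));b=camat([0.5074,-.1763,.0812],(-3.1399,.0018,-2.7807))
for n,p,z in(("power",[231,160],.0595),("start",[287,170],.0565),("timer",[336,177],.0565),("prog",[456,197],.0565)):print(n,ray(a,p,z))
for n,p,z in(("power",[318,226],.0595),("start",[403,241],.0565),("timer",[479,252],.0565)):print(n,ray(b,p,z))
o=ctrl.get_obs();print(o["ee_pos"],o["eef_rot"],o["force"])
E
```

```text
power [ 0.5054 -0.1728  0.0595]
start [ 0.496  -0.1187  0.0565]
timer [ 0.4855 -0.0709  0.0565]
prog [0.462  0.0494 0.0565]
power [ 0.5035 -0.1738  0.0595]
start [ 0.4947 -0.1197  0.0565]
timer [ 0.4845 -0.0714  0.0565]
[ 0.5031 -0.1746  0.0958] [-3.1402  0.0013 -2.7809] [-1.1083 -0.2723 -0.1079]
```

Call:
step_arm(plan=[[[-0.2,1.3,0,0,0,0],[-0.4,2.6,0,0,0,0],[-0.7,3.9,0,0,0,0],[-0.9,5.2,0,0,0,0],[-1.1,6.5,0,0,0,0],[-1.3,7.4,0,0,0,0],[-1.3,7.4,0.5,0,0,0],[-1.3,7.4,0.7,0,0,0]]])

```text
time_s: 11.03
ee_pos: [0.4598, 0.0484, 0.0723]
eef_rot: [3.141, -0.002, -2.778]
force: [0.3, -0.9, -1.3]
grip_width: 0.0005
grip_force: 0.0
```

Call:
step_arm(plan=[[[0,0,0,0,0,0],[0,0,0,0,0,0]]])

```text
time_s: 11.2
ee_pos: [0.4606, 0.0465, 0.0735]
eef_rot: [3.141, -0.001, -2.782]
force: [-0.3, -0.0, 0.7]
grip_width: 0.0004
grip_force: 0.0
```

```bash
python3 - <<'E'
from ring import *
o=ctrl.get_obs();print(o["ee_pos"],o["eef_rot"],o["force"])
c,im=snap("wrist","pics/w6.png")
for k in Y:print(k,[(round(q["confidence"],2),np.array(q["at"]),ray(c,q["at"],Y[k][1])[:2]) for q in ctrl.place_of(k,"wrist")[:1]])
E
```

```text
[0.4606 0.0465 0.0735] [ 3.1412 -0.0015 -2.7818] [-0.3057 -0.0379  0.6978]
power_top []
program_top [(0.78, array([318.1, 237.3]), array([0.4619, 0.0511]))]
timer_top [(0.84, array([112.3, 206.1]), array([ 0.4866, -0.0701]))]
start_top [(0.92, array([ 26.9, 190.1]), array([ 0.4946, -0.1191]))]
```

View pics/w6.png

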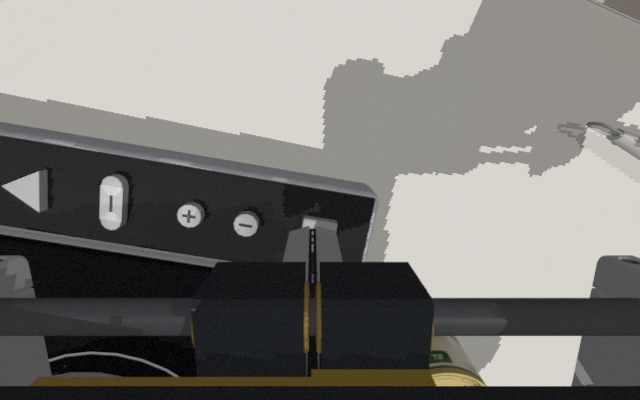

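The fingertips are over the programme key, 3–4 mm short of its centre along the row. I'll shift that much and press.

Call:
step_arm(plan=[[[0,0.12,0.2,0,0,0],[0,0.12,0.4,0,0,0],[0,0.12,0.55,0,0,0],[0,0.12,0.65,0,0,0],[0,0.12,0.72,0,0,0],[0,0.12,0.72,0,0,0],[0,0.12,0.72,0,0,0]]])

```text
time_s: 12.03
ee_pos: [0.4593, 0.0506, 0.0524]
eef_rot: [3.141, -0.001, -2.781]
force: [-1.9, 0.7, 1.9]
grip_width: 0.0005
grip_force: 1.5
```

Call:
step_arm(plan=[[[0,0,0,0,0,0],[0,0,-0.4,0,0,0],[0,0,-1.0,0,0,0],[0,0,-1.0,0,0,0]]])

```text
time_s: 12.37
ee_pos: [0.4609, 0.0505, 0.0848]
eef_rot: [-3.14, 0.004, -2.781]
force: [0.6, -0.3, 0.9]
grip_width: 0.0004
grip_force: 0.0
```

Call:
step_arm(plan=[[[0.2,-1.0,0,0,0,0],[0.4,-2.2,0,0,0,0],[0.5,-3.4,0,0,0,0],[0.6,-4.0,0,0,0,0],[0.6,-4.05,0,0,0,0],[0.6,-4.05,0.3,0,0,0],[0.6,-4.05,0.3,0,0,0],[0.6,-4.05,0.3,0,0,0]]])

```text
time_s: 13.03
ee_pos: [0.4849, -0.0684, 0.0725]
eef_rot: [3.141, -0.001, -2.78]
force: [-0.1, -0.7, 0.6]
grip_width: 0.0004
grip_force: 0.0
```

```bash
python3 - <<'E'
from ring import *
o=ctrl.get_obs();print(o["ee_pos"],o["eef_rot"],o["force"])
c,im=snap("wrist","pics/w7.png")
for k in Y:print(k,[(round(q["confidence"],2),np.array(q["at"]),ray(c,q["at"],Y[k][1])[:2]) for q in ctrl.place_of(k,"wrist")[:1]])
E
```

```text
[ 0.4849 -0.0684  0.0725] [ 3.1406 -0.0014 -2.7799] [-0.1475 -0.6855  0.5908]
power_top [(0.56, array([132.9, 205. ]), array([ 0.5044, -0.172 ]))]
program_top [(0.95, array([507.2, 262.3]), array([0.46  , 0.0504]))]
timer_top [(0.65, array([306.8, 235.9]), array([ 0.4875, -0.0707]))]
start_top [(0.81, array([225.8, 218.8]), array([ 0.4945, -0.1195]))]
```

Call:
step_arm(plan=[[[0,-0.1,0.2,0,0,0],[0,-0.1,0.4,0,0,0],[0,-0.1,0.55,0,0,0],[0,-0.1,0.65,0,0,0],[0,-0.1,0.73,0,0,0],[0,-0.1,0.75,0,0,0],[0,-0.1,0.75,0,0,0],[0,-0.1,0.75,0,0,0]]])

```text
time_s: 13.95
ee_pos: [0.4866, -0.0724, 0.0519]
eef_rot: [-3.141, -0.0, -2.781]
force: [-8.9, 0.2, 18.6]
grip_width: 0.0004
grip_force: 9.6
```

Call:
step_arm(plan=[[[0,0,-0.4,0,0,0],[0,0,-1.0,0,0,0],[0.1,-0.5,-1.1,0,0,0],[0.3,-1.5,-1.1,0,0,0],[0.3,-1.57,-1.1,0,0,0],[0.3,-1.57,-0.7,0,0,0],[0.3,-1.57,-0.7,0,0,0],[0.3,-1.57,-0.7,0,0,0]]])

```text
time_s: 14.62
ee_pos: [0.4943, -0.1192, 0.0714]
eef_rot: [3.14, -0.001, -2.781]
force: [0.9, -0.3, -0.0]
grip_width: 0.0004
grip_force: 0.0
```

Call:
step_arm(plan=[[[0,0,0.2,0,0,0],[0,0,0.4,0,0,0],[0,0,0.55,0,0,0],[0,0,0.65,0,0,0],[0,0,0.7,0,0,0],[0,0,0.72,0,0,0],[0,0,0.72,0,0,0],[0,0,0.72,0,0,0]]])

```text
time_s: 15.28
ee_pos: [0.495, -0.1193, 0.0518]
eef_rot: [-3.142, 0.0, -2.781]
force: [-9.8, 5.0, 24.4]
grip_width: 0.0006
grip_force: 12.1
```

Pressed to the stop. Now I'll lift clear and check.

Call:
step_arm(plan=[[[0,0,-0.4,0,0,0],[0,0,-1.2,0,0,0],[0,0,-2.5,0,0,0],[0,0,-3.8,0,0,0],[0,0,-5,0,0,0],[0,0,-5,0,0,0],[0,0,-5,0,0,0],[0,0,-5,0,0,0]]])

```text
time_s: 15.95
ee_pos: [0.4945, -0.1194, 0.1994]
eef_rot: [3.141, -0.001, -2.781]
force: [-0.8, -0.9, -0.4]
grip_width: 0.0005
grip_force: 0.0
```

```bash
python3 - <<'E'
from ring import *
o=ctrl.get_obs();print(o["time_s"],o["ee_pos"],o["force"])
z=dict(pot=.06,tomato_tin=0,spice_jar=0,salt_shaker=0)
for n in("side","scene"):
    c,im=snap(n,f"pics/{n}8.png")
    for k in z:print(n,k,[(round(q["confidence"],2),ray(c,q["at"],z[k])[:2]) for q in ctrl.place_of(k,n)[:1]])
cv2.imwrite("pics/c8.png",cv2.hconcat([cv2.resize(cv2.imread(f"pics/{n}8.png")[140:360,220:500],(400,314)) for n in("scene","side")]))
E
```

```text
15.95 [ 0.4945 -0.1194  0.1994] [-0.814  -0.8606 -0.4424]
side pot [(0.94, array([ 0.6674, -0.0293]))]
side tomato_tin []
side spice_jar [(0.81, array([0.6691, 0.1748]))]
side salt_shaker [(0.69, array([ 0.7886, -0.2247]))]
scene pot [(0.72, array([ 0.6629, -0.0354]))]
scene tomato_tin [(0.63, array([0.5511, 0.1735]))]
scene spice_jar []
scene salt_shaker [(0.91, array([ 0.7726, -0.2177]))]
```

View pics/c8.png

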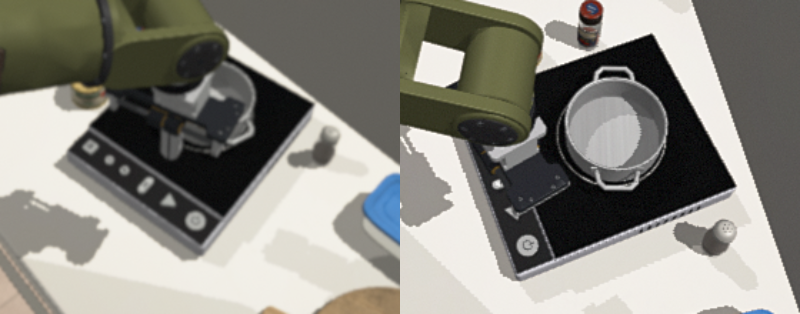

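The pot is still inside the mark in the side crop (pot at 615,125; ring edge showing around it). The bystanders are where they were, and the arm is clear.

```bash
python3 -c "
from station import ctrl
print(ctrl.hand_in())"
```

```text
the job is handed in; nothing more can be done
None
```

I slid the pot inside the cooking-zone mark, about 5 mm off centre by camera, then pressed power, programme, timer and start in that order and handed the job in at about 16 s; the hand-in returned no verdict.

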